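# Four clicks on the strap splitter's dial

## Robot

A 7-joint arm with a two-finger parallel gripper is mounted at the origin on a cart in front of the work surface, level with it; the furniture and walls round the work are solid. World frame = base frame: x ahead of the robot, y to its left, z up, the work surface at z = 0. Lengths are in m, angles in degrees, forces in N, time in s.
With the tool pointing down it reaches from about 0.35 to 0.775 m from the base axis. Payload 3.1 kg.
Tool frame: the origin (TCP) lies on the centre line of the jaws, within the pads' length; the fingertips stand 17 mm ahead of it and the grasp point (between the pads) lies 2 mm behind it (robot.tip_reach is the distance from the TCP to the fingertips, in m); z points along the fingers, y is the direction in which the jaws open and shut (so a half turn about z gives the same grasp; the last joint's range is limited). The gripper opens to 85 mm and grips with 20 to 120 N. Pads are 22 mm wide; open, the fingers measure 114 mm over their backs; the gripper's body (76 mm by 85 mm) begins 54 mm behind the grasp point. The pads swing forward as they close: fully open they stand 13 mm farther back than shut.
Start: joints at [-77.103, 17.813, 0.802, 86.603, -0.252, 75.585, -1.558], TCP at [0.145, 0.531, 0.218] pointing down, gripper open.
Joint ranges: [-154.91, 154.91], [-16.99, 109.72], [-72.82, 74.43], [7.12, 147.25], [-82.49, 262.49], [11.32, 116.49], [-174.64, 174.64]. Speed limits (degrees/s): [159.86, 159.86, 180, 180, 180, 180, 180].

## Interface

Orientations are given as [roll, pitch, yaw] about the fixed x, y, z axes, in that order (R = Rz(yaw) Ry(pitch) Rx(roll)).
In Python, from station import robot, fingers, vision, workorder, recognise gives the robot as it stands. Calls block until the motion is done:
- robot.move_to(position, orientation): joint-space move of the TCP to a pose.
- robot.line_to(position, orientation=None, velocity=0.15, f_stop=None): straight line of the TCP; orientation=None keeps the orientation; velocity is the mean speed in m/s. With f_stop (N) it stops when the force on the tool has changed by that much, and returns True; else False.
- robot.move_j(angles): joint-space move.
- fingers.gripper_to(opening, force=None): opening from 0.0 (shut) to 1.0 (fully open); force is the grip in N (None keeps the last); returns when the fingers have stopped.
- robot.pause(seconds).
- robot.inverse_kinematics(position, orientation): joint angles nearest the present ones, or None.
- vision.grab_frame(name): name is "side" or "top" or "wrist"; returns the picture (384x512x3 uint8, red, green, blue); there is no depth.
- vision.calibration(name): a dict with "mtx" (3x3 intrinsics, pixels), "extrinsics" (4x4, takes a point from world to camera coordinates); the wrist camera has in their place "T_tool_cam" (4x4, takes a point from camera to tool coordinates, whose origin is the TCP and whose axes are the flange's). Camera axes: x right, y up, looking along -z (the intrinsics and any distortion apply to the point x, -y, -z); pixel columns grow to the right and rows downward; lengths in m; the calibration is good to about 2 mm. A picture is of the moment at which its call begins: read the wrist's pose just before it. calibration takes no time and is no camera call.
A pose or a line that the arm cannot do raises robot.PlanningError and nothing moves.
- workorder.close_job(): hands the job in, once; it reports no verdict.
Trained networks look in the newest picture that a camera, given by its name, has taken for a name from the list of things; names that differ only in an ending like _2 or _b are one class to them, and where a whole thing is asked for, a point or a joint stands for the part that bears it (a point fixed in the world has none). Each returns a list of dicts, best first, with "p" (0 to 1); they miss things now and then, are a little off and sometimes report something else, mostly with a low value. They report only what shows in the picture. A call takes as long as a camera call.
- recognise(label, camera): "rect" ([centre column, centre row, width, height] in pixels, round what is visible of it).
Readings, each from a call of its own:
- robot.current_time_s(): time.
- robot.current_joint_positions(): joint angles.
- robot.current_dq(): joint speeds.
- robot.current_joint_torque(): joint torques, N m.
- robot.current_tool_pos(): TCP position.
- robot.current_eef_rot(): TCP orientation.
- robot.current_contact_force(): force on the tool from outside, world axes, zero at the start.
- robot.current_torque(): the same for the moment, N m.
- robot.current_finger_gap(): opening from 0.0 (shut) to 1.0 (fully open).
Only numpy, scipy, OpenCV 4.12 (cv2) and the standard library are available. Lean on these libraries where they do the work, as an engineer would, in place of code of your own. Each camera call takes 0.05 s, during which the arm holds its last target.

## Task

Set the grey strap splitter for the next strap: pushing its steel stud with a fingertip, turn the black dial clockwise (seen from above) exactly four clicks on from where it stands now, then push the red locking bolt fully in toward the dial so that the setting is locked. Only push gently with the fingers: grip and lift nothing, and leave the other things on the bench where they are.

Things in the scene. Friction and masses are not known exactly. Their poses are not given: they have to be found in the camera images.
- splitter: strap splitter fixed to the bench, at most 75 mm high. Origin on the bench under the dial's axis. In its frame the grey base plate (12 mm thick) spans x -60 to 150, y -92 to 84 mm; the low cutting head (two posts, a steel roller) is at x 88 to 130 mm, the locking bolt on the -y side, a 40 mm high plunger block at x 45 to 67, lower than the disc's top.
- dial_centre (a point): point on the dial's vertical axis at the height of the disc's upper face, 48 mm above the bench. The disc is black, 84 mm in diameter and 12 mm thick.
- stud_top (a point): top centre of the dial's finger stud: an upright steel pin 10 mm in diameter, on the disc 32 mm from its axis, rising 27 mm above the disc (top 75 mm above the bench). It turns with the dial; a white line on the disc points at it. The rest of the disc's top is free but for a flat boss 18 mm across, 3 mm high, at the centre.
- click_dial (a joint): dial angle in rad, growing clockwise from above; at 0 the stud points to the splitter's -x. Click stops every 0.5236 rad (30 degrees) from 0 to 4.19, each with a black tick on the pale ring; starts on one of the first three. A push on the stud meets about 7 N at once, falling until half-way; then the dial jumps on to the next stop and stays. The bolt, when in, blocks it.
- lock_bolt (a joint): slide of the red locking bolt in m: 0 = out (start), 0.014 = fully in. It moves along the splitter's +y, toward the dial's axis; it takes about 2 N, stays where it is left, and goes in only when the dial rests in a click stop. Pushing on the stud or the tab with over 30 N is forcing it.
- bolt_tab (a point): middle of the top edge of the outer face (away from the dial, facing the splitter's -y) of the bolt's upright red tab; moves with it. Push on this face. The tab is 26 mm wide (splitter's x), 10 mm thick (y), from 20 to 66 mm above the bench; when out, its outer face is 78 mm from the dial's axis.
- wax: yellow beeswax block 36x58x20 mm, loose on the bench, to be left alone; origin under its middle
- spool: thread spool 40x59x55 mm, loose on the bench, to be left alone; origin under its middle
- jar: teal dye jar 43x43x50 mm, loose on the bench, to be left alone; origin under its middle
- tape: tape measure 32x83x68 mm, loose on the bench, to be left alone; origin under its middle
- edger: edge beveler with wooden handle 25x140x25 mm, loose on the bench, to be left alone; origin under its middle

How it is judged (in metres and radians):
On the way:
1. the dial rests four clicks clockwise of its start, the bolt still out (distance of stud_top from where it was at the start of the episode between 0.0534 and 0.0572 m and velocity of joint click_dial below 0.3 rad/s and value of joint lock_bolt below 0.005 m), for 0.3 s.
At the end, for the whole second after the job is handed in: the dial stands four clicks (120 degrees, within 6 degrees) clockwise of its start and the locking bolt is in by at least 11.5 of its 14 mm (distance of stud_top from where it was at the start of the episode between 0.0534 and 0.0572 m and value of joint lock_bolt above 0.0115 m); the robot touches nothing.
It fails at once if the dial or bolt is gripped or forced (over 30 N between the fingers and the splitter) (contact force between the fingers and splitter above 30 N).
It fails at once if a loose thing is shifted by more than 20 mm or lifted (distance of any of wax, spool, jar, tape, edger from where it was at the start of the episode above 0.02 m).
It also fails if it takes over 62 s, if anything falls off the work surface, if the arm or the gripper's body presses on something with over 40 N, if the wrist force passes 120 N, or if a joint passes its speed limit or range.

## Working session

There is one attempt and no reset: what is moved stays moved. The work goes in short steps, each a Python script; the robot and the scene stay as the last script left them, time stands still between calls to the robot, and variables do not carry over. Pictures are saved under pics/ and viewed, and the job is handed in when it is done.

```bash
mkdir -p pics; ls
cat > h.py <<'E'
from station import robot, fingers, vision, workorder, recognise
import numpy as np, cv2
def save(n,fn):
    im=vision.grab_frame(n); cv2.imwrite('pics/'+fn,im[:,:,::-1]); return im
def ray(cal,u,v):
    K=np.array(cal["mtx"]);E=np.array(cal["extrinsics"])
    d=np.linalg.inv(K)@np.array([u,v,1.]);d=np.array([d[0],-d[1],-d[2]])
    R=E[:3,:3];return -R.T@E[:3,3],R.T@d
def pix2z(n,u,v,z):
    o,d=ray(vision.calibration(n),u,v);return o+d*(z-o[2])/d[2]
def proj(n,P):
    c=vision.calibration(n);E=np.array(c["extrinsics"]);q=E[:3,:3]@np.array(P)+E[:3,3]
    p=np.array(c["mtx"])@np.array([q[0],-q[1],-q[2]]);return p[:2]/p[2]
E
python3 - <<'E'
from h import *
print(robot.current_time_s())
print(vision.calibration("top"))
for n in ["top","side"]:
    save(n,n+'0.png')
    for l in ["splitter","dial_centre","stud_top","bolt_tab","wax","spool","jar","tape","edger"]:
        r=recognise(l,n); print(n,l,[(np.round(a['rect'],1).tolist(),round(a['p'],2)) for a in r[:2]])
print(robot.current_time_s())
E
```

```text
pics
0.0
{'mtx': array([[379.55658841,   0.        , 252.31271941],
       [  0.        , 379.55658841, 189.4116957 ],
       [  0.        ,   0.        ,   1.        ]]), 'extrinsics': array([[ 0.01126933, -0.99956192, -0.02736733, -0.0106768 ],
       [ 0.99337528,  0.00806102,  0.11463232, -0.48661604],
       [-0.11436149, -0.02847786,  0.99303095, -1.00414138],
       [ 0.        ,  0.        ,  0.        ,  1.        ]])}
top splitter [([253.1, 149.6, 61.9, 75.1], 0.61)]
top dial_centre [([252.2, 149.9, 61.0, 79.2], 0.94), ([346.1, 188.9, 17.5, 16.9], 0.31)]
top stud_top [([248.3, 163.9, 26.1, 31.7], 0.79)]
top bolt_tab []
top wax [([343.9, 148.4, 23.5, 27.1], 0.65)]
top spool [([133.7, 201.1, 17.5, 16.9], 0.76)]
top jar [([346.5, 190.4, 19.4, 17.1], 0.47)]
top tape [([160.9, 140.6, 31.1, 21.8], 0.73)]
top edger [([376.5, 259.3, 36.3, 39.6], 0.75), ([252.3, 148.2, 64.2, 76.1], 0.61)]
side splitter [([294.5, 206.3, 80.8, 43.7], 0.64)]
side dial_centre [([294.4, 202.9, 85.1, 46.9], 0.67), ([285.6, 210.1, 10.7, 20.3], 0.37)]
side stud_top [([278.4, 199.4, 28.7, 21.5], 0.59)]
side bolt_tab [([278.1, 201.4, 24.5, 18.1], 0.73), ([284.7, 209.4, 14.6, 14.5], 0.52)]
side wax [([328.6, 246.3, 28.2, 16.5], 0.51)]
side spool []
side jar [([284.0, 249.4, 18.7, 24.4], 0.8)]
side tape [([268.4, 178.6, 20.7, 20.1], 0.69)]
side edger [([216.4, 284.9, 57.9, 22.2], 0.77)]
1.0
```

Run:
```python
import cv2
a=cv2.imread('pics/top0.png');
cv2.imwrite('pics/top0z.png',cv2.resize(a[100:200,200:310],None,fx=6,fy=6,interpolation=cv2.INTER_CUBIC)[:600])
b=cv2.imread('pics/side0.png');
cv2.imwrite('pics/side0z.png',cv2.resize(b[165:255,235:355],None,fx=6,fy=6,interpolation=cv2.INTER_CUBIC))
```

```text
(no output)
```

View pics/top0.png

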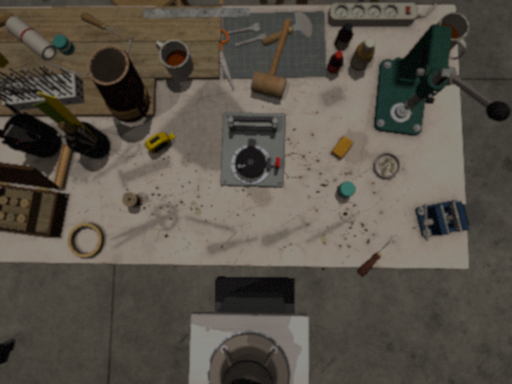

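View pics/top0z.png

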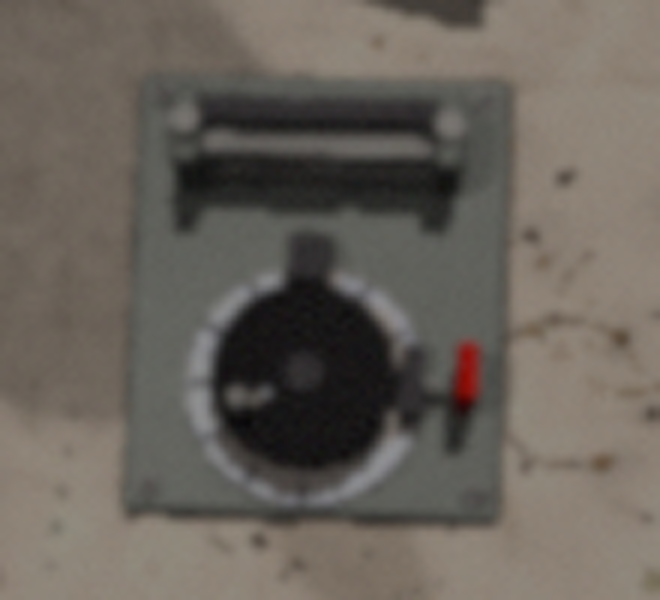

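View pics/side0z.png

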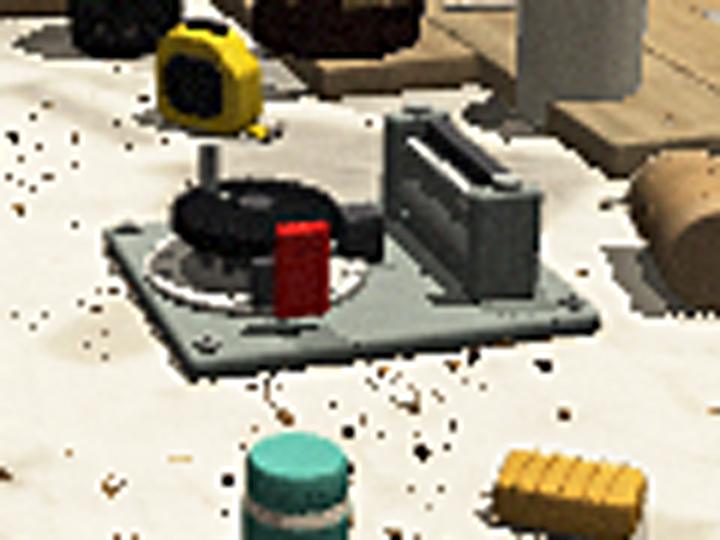

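View pics/side0.png

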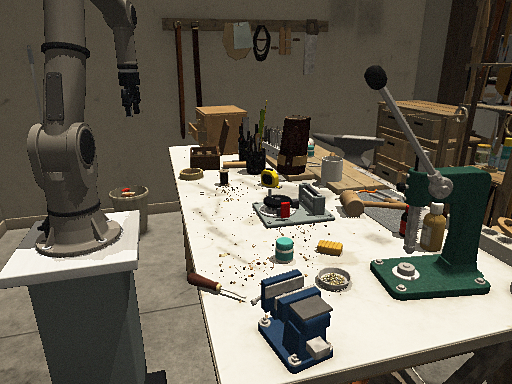

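Run:
```python
from h import *
f=lambda a,b,z:pix2z("top",a/6+200-.42,b/6+100-.42,z)
for c in [(142,77),(510,85),(498,520),(125,510)]: print(f(*c,.012))
print('disc',f(304,371,.048),'stud',f(238,396,.075),'tab',f(469,345,.066))
c=vision.calibration("wrist");print(c)
print(robot.current_eef_rot())
```

```text
[0.70744517 0.07935419 0.012     ]
[ 0.70397894 -0.09408165  0.012     ]
[ 0.49798375 -0.08889554  0.012     ]
[0.50128229 0.08308756 0.012     ]
disc [ 5.60105385e-01 -1.23409614e-04  4.80000000e-02] stud [0.54372384 0.02758096 0.075     ] tab [ 0.56872354 -0.07321991  0.066     ]
{'mtx': array([[311.24489725,   0.        , 254.84315604],
       [  0.        , 311.24489725, 187.87177874],
       [  0.        ,   0.        ,   1.        ]]), 'T_tool_cam': array([[-1.82969594e-04,  9.47935383e-01,  3.18462676e-01,
         8.13798577e-02],
       [ 9.99999959e-01,  2.43506716e-04, -1.50281488e-04,
        -8.15839704e-04],
       [-2.20004941e-04,  3.18462636e-01, -9.47935389e-01,
        -1.56548451e-01],
       [ 0.00000000e+00,  0.00000000e+00,  0.00000000e+00,
         1.00000000e+00]])}
[1.79996217e+02 2.28891601e-03 1.64717361e+02]
```

Run:
```python
from h import *
print(robot.tip_reach)
fingers.gripper_to(0.0,force=20); print(robot.tip_reach,robot.current_finger_gap())
robot.move_to([0.585,0.022,0.22],[180,0,90])
print(robot.current_tool_pos(),robot.current_eef_rot(),robot.current_joint_positions(),robot.current_time_s())
save("wrist","w1.png")
for l in ["dial_centre","stud_top","bolt_tab"]:
    print(l,recognise(l,"wrist")[:2])
for th in (60,100,140,180):
  y=270-th if False else None
for p,yaw in [((.54,.02),209),((.54,.03),180),((.57,.03),130),((.58,.02),89)]:
  print(robot.inverse_kinematics([*p,.085],[180,0,yaw]))
```

```text
0.017
0.017 -0.0010624369799718293
[0.58492382 0.02403663 0.21973175] [-1.79969580e+02 -6.01600701e-02  9.01815168e+01] [-35.27597578  26.83386889  46.95145787  81.76882182 -19.63674074
  79.83506072  12.21192843] 4.1583
dial_centre [{'rect': [271.5, 176.2, 181.3, 149.9], 'p': 0.75}]
stud_top [{'rect': [232.8, 181.2, 77.9, 78.7], 'p': 0.67}]
bolt_tab [{'rect': [231.2, 239.5, 20.5, 27.4], 'p': 0.6}]
[-19.38728709  23.80205781  20.37398531  99.52458904  -9.49878811
  58.36462066 123.39560411]
[-24.6462694   24.49065801  26.07484093  99.61417124 -12.30907673
  58.72747689  95.82061237]
[-30.07925547  29.51086705  35.72894131  95.01806285 -19.07290375
  61.67535667  51.28413122]
[-33.71552756  32.71336961  43.83917317  93.61532667 -24.66566325
  63.7627115   15.69751646]
```

View pics/w1.png

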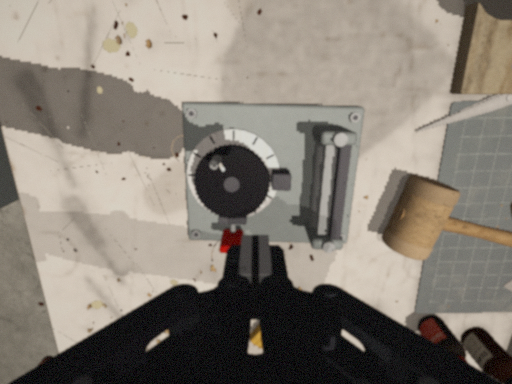

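The wrist view shows the splitter with plate corners near (183,102), (363,108), (188,240), the disc centre near (231,183), the stud near (214,162), and the red tab near (231,240).

Run:
```python
import cv2
a=cv2.imread('pics/w1.png');
cv2.imwrite('pics/w1z.png',cv2.resize(a[90:255,175:375],None,fx=4,fy=4,interpolation=cv2.INTER_CUBIC)[:600])
```

```text
(no output)
```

View pics/w1z.png

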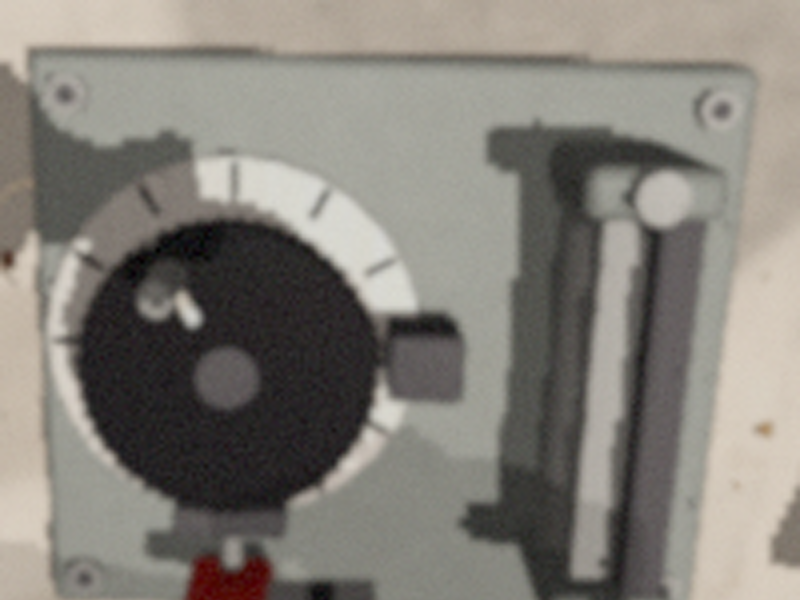

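```bash
cat >> h.py <<'E'
from scipy.spatial.transform import Rotation as Ro
from scipy.optimize import least_squares
def wray(tp,er,u,v):
    c=vision.calibration("wrist");K=np.array(c["mtx"]);T=np.array(c["T_tool_cam"])
    d=np.linalg.inv(K)@np.array([u,v,1.]);d=np.array([d[0],-d[1],-d[2]])
    R=Ro.from_euler('xyz',er,degrees=True).as_matrix()
    return np.array(tp)+R@T[:3,3],R@T[:3,:3]@d
def wz(tp,er,u,v,z):
    o,d=wray(tp,er,u,v);return o+d*(z-o[2])/d[2]
E
python3 - <<'E'
from h import *
tp=[0.58492382,0.02403663,0.21973175];er=[-1.79969580e+02,-6.01600701e-02,9.01815168e+01]
f=lambda a,b,z:wz(tp,er,a/4+175-.4,b/4+90-.4,z)
W=[f(30,50,.012),f(752,70,.012),f(227,378,.051),f(155,297,.075)]
g=lambda a,b,z:pix2z("top",a/6+200-.42,b/6+100-.42,z)
T=[g(142,77,.012),g(510,85,.012),g(498,520,.012),g(125,510,.012),g(304,371,.05),g(238,396,.075)]
s=.032
st=lambda th:(-s*np.cos(np.radians(th)),s*np.sin(np.radians(th)))
MW=[(-.06,.084),(.15,.084),(0,0),st(60)]
MT=[(.15,.084),(.15,-.092),(-.06,-.092),(-.06,.084),(0,0),st(60)]
for Q,M in((W,MW),(T,MT),(W+T,MW+MT)):
  Q=np.array(Q)[:,:2];M=np.array(M)
  F=lambda p:(M@np.array([[np.cos(p[2]),np.sin(p[2])],[-np.sin(p[2]),np.cos(p[2])]])+p[:2]-Q).ravel()
  r=least_squares(F,[.56,0,0]);print(r.x[:2],np.degrees(r.x[2]));print(np.round(1000*r.fun.reshape(-1,2),1).tolist())
print(W[2:],T[4:])
E
```

```text
[5.58724612e-01 1.28808826e-04] -1.3112674503507966
[[-2.1, 0.5], [3.3, 0.6], [-0.7, -0.2], [-0.5, -0.9]]
[ 5.58321299e-01 -2.33428952e-04] -1.2080648317879108
[[2.6, 1.2], [2.4, -1.3], [-1.6, -2.1], [-1.2, 1.9], [-1.4, -0.0], [-0.8, 0.2]]
[ 5.58497058e-01 -7.80408196e-05] -1.2661914807500887
[[-2.4, 0.3], [3.0, 0.5], [-0.9, -0.4], [-0.7, -1.2], [2.9, 1.2], [2.4, -1.3], [-1.5, -1.8], [-0.9, 2.1], [-1.2, 0.1], [-0.6, 0.4]]
[array([5.59434722e-01, 3.08443318e-04, 5.10000000e-02]), array([0.54385323, 0.02913695, 0.075     ])] [array([ 5.59724295e-01, -1.93528513e-04,  5.00000000e-02]), array([0.54372384, 0.02758096, 0.075     ])]
```

```bash
cat >> h.py <<'E'
C=np.array([.5594,.0001]);YAW=-1.27
def blk(th,off):
    p=np.radians(th-YAW);s=.032*np.array([-np.cos(p),np.sin(p)]);t=np.array([np.sin(p),np.cos(p)])
    return C+s-t*off, 270-(th-YAW)
def wrap(a): return (a+180)%360-180
def go(th,off,z,**k):
    b,y=blk(th,off);return robot.line_to([*b,z],[180,0,wrap(y)],**k)
def rep(s=''):
    print(s,round(robot.current_time_s(),2),np.round(robot.current_tool_pos(),4),np.round(robot.current_contact_force(),1))
E
python3 - <<'E'
from h import *
Z=.075
b,y=blk(60,.026)
robot.move_to([*b,.13],[180,0,wrap(y)]); rep('above')
print(robot.line_to([*b,Z],velocity=.08,f_stop=6)); rep('down')
print(go(60,.016,Z,velocity=.02,f_stop=18)); rep('contact')
for th in range(64,81,4):
    print(th,go(th,.016,Z,velocity=.02,f_stop=18)); rep()
save("wrist","w2.png")
E
```

```text
above 6.04 [0.5215 0.0155 0.1302] [-0.   0.5  0.1]
False
down 6.88 [0.5217 0.0156 0.0754] [-0.5  1.  -0.5]
False
contact 7.53 [0.5299 0.0205 0.0749] [ 0.3 -0.5 -0.8]
64 False
 7.81 [0.5314 0.0225 0.0749] [-0.2  0.1  1.5]
68 False
 8.08 [0.533  0.0244 0.075 ] [ 0.7 -0.3  0.4]
72 False
 8.36 [0.5347 0.0261 0.075 ] [-0.   0.  -0.4]
76 False
 8.63 [0.5366 0.0277 0.0749] [-0.2  0.4 -0.2]
80 False
 8.91 [0.5386 0.0292 0.075 ] [-0.1 -0.8 -0.3]
```

View pics/w2.png

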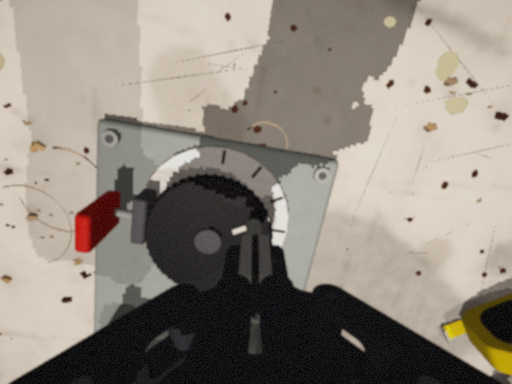

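Run:
```python
from h import *
b=save("side","s2.png")[:,:,::-1]
cv2.imwrite('pics/s2z.png',cv2.resize(b[140:240,230:350],None,fx=6,fy=6,interpolation=cv2.INTER_CUBIC)[:600])
rep();print(robot.current_finger_gap(), robot.current_eef_rot())
for z in (.09,.075,.065,.058): print(z,wz(robot.current_tool_pos(),robot.current_eef_rot(),254,222,z))
```

```text
9.01 [0.5386 0.0292 0.075 ] [-0.7 -0.4 -0.7]
0.0006351855755956316 [-1.79996782e+02 -1.13039460e-02 -1.71168192e+02]
0.09 [0.52270937 0.02529099 0.09      ]
0.075 [0.52957159 0.02631347 0.075     ]
0.065 [0.53414641 0.02699513 0.065     ]
0.058 [0.53734878 0.02747228 0.058     ]
```

View pics/s2z.png

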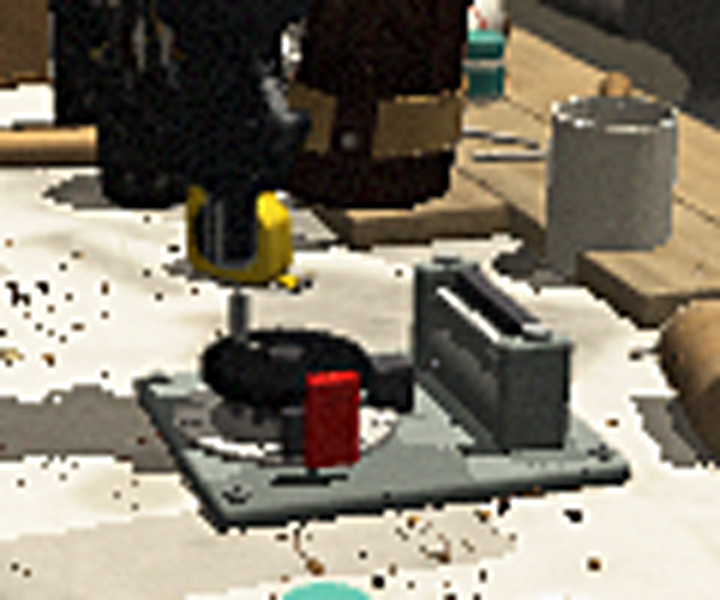

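Run:
```python
from h import *
p=robot.current_tool_pos()
for q in (p,p+[0,0,-.017],[.5444,.0284,.075],[.5594,0,.048]):
  u=proj("side",q); print(q,u,(u-[230,140])*6)
```

```text
[0.53856964 0.02915013 0.07498082] [267.44853119 187.94761655] [224.69118715 287.68569928]
[0.53856964 0.02915013 0.05798082] [267.43074331 193.15601135] [224.58445986 318.93606812]
[0.5444, 0.0284, 0.075] [269.34366735 187.83582222] [236.0620041 287.0149333]
[0.5594, 0, 0.048] [276.86375039 198.80478678] [281.18250232 352.82872067]
```

View pics/s2.png

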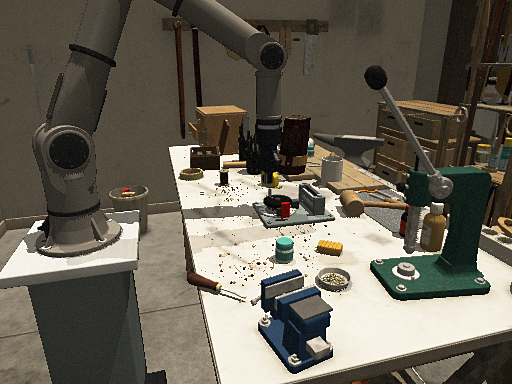

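Run:
```python
from h import *
robot.line_to([.45,.02,.075],[180,0,-171],velocity=.1)
rep('free')
robot.line_to([.45,.02,.03],velocity=.08,f_stop=5);rep()
print(robot.line_to([.45,.02,-.018],velocity=.03,f_stop=5));rep('touch')
b=save("side","s3.png")[:,:,::-1]
cv2.imwrite('pics/s3z.png',cv2.resize(b[140:240,230:350],None,fx=6,fy=6,interpolation=cv2.INTER_CUBIC)[:600])
robot.line_to([.45,.02,.075],velocity=.1)
print(robot.current_finger_gap())
```

```text
free 10.05 [0.4509 0.0201 0.0752] [ 0.9 -0.3 -1. ]
 10.76 [0.4504 0.0199 0.0301] [0.2 0.7 0.6]
True
touch 12.07 [ 0.4498  0.02   -0.0137] [0.2 0.1 3.8]
-0.0013235186912265236
```

View pics/s3z.png

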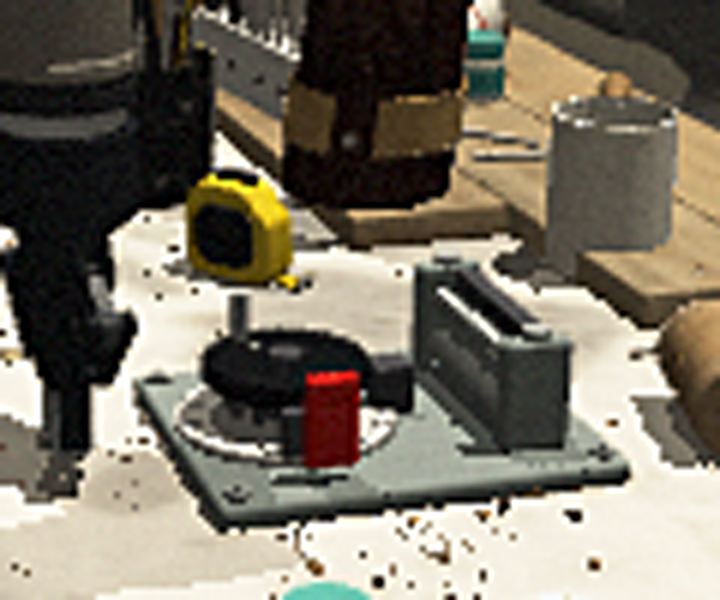

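The fingertips touch the bench with the TCP at z = -13.7 mm, so the shut tips are about 14 mm *behind* the TCP, not 17 mm ahead. That explains the missed stud. I'll use the measured value.

Run:
```python
from h import *
u=proj("side",[.4498,.02,0]);print((u-[230,140])*6)
Z=.0425
b,y=blk(60,.030)
robot.line_to([*b,.09],[180,0,wrap(y)],velocity=.12); rep('above')
print(robot.line_to([*b,Z],velocity=.05,f_stop=5)); rep('down')
print(go(60,.006,Z,velocity=.015,f_stop=4)); rep('contact')
p=np.array(robot.current_tool_pos())[:2];s,_=blk(60,0)
t=np.array([np.sin(np.radians(61.27)),np.cos(np.radians(61.27))]);print('offset',(s-p)@t)
save("wrist","w3.png")
```

```text
[ 62.23872018 449.70063936]
above 13.89 [0.5165 0.0137 0.0892] [-0.6  0.3 -0.4]
False
down 14.99 [0.5181 0.0137 0.0428] [ 0.9 -0.  -0.1]
True
contact 16.01 [0.5295 0.0207 0.0417] [ 0.9 -0.7  0.2]
offset 0.01632180042807983
```

View pics/w3.png

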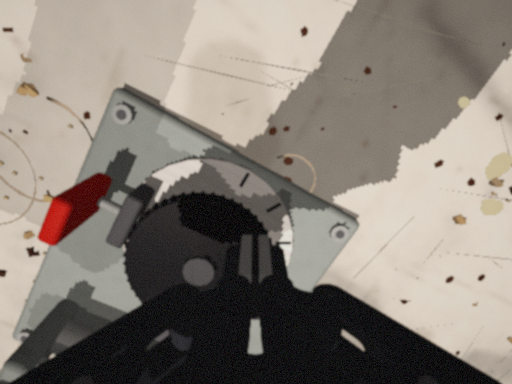

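Run:
```python
from h import *
Z=.0425
for th in range(63,82,3):
    r=go(th,.016,Z,velocity=.015,f_stop=15); rep((th,r))
    if r: break
b=save("side","s4.png")[:,:,::-1]
cv2.imwrite('pics/s4z.png',cv2.resize(b[140:240,230:350],None,fx=6,fy=6,interpolation=cv2.INTER_CUBIC)[:600])
save("wrist","w4.png")
```

```text
(63, False) 16.38 [0.5296 0.0214 0.0418] [-2.1 -1.5 -0.9]
(66, False) 16.66 [0.5295 0.0222 0.0417] [-5.2 -2.9  1. ]
(69, False) 16.93 [0.5305 0.0236 0.0417] [-4.2 -3.   0.8]
(72, False) 17.21 [0.5334 0.0258 0.0418] [-3.7 -1.2 -1.4]
(75, False) 17.48 [0.5381 0.0281 0.0431] [ 0.5 -0.1 -0.5]
(78, False) 17.76 [0.5389 0.0289 0.043 ] [0.  0.5 0.2]
(81, False) 18.03 [0.5395 0.0297 0.0427] [-0.3  0.6  0.7]
```

View pics/s4z.png

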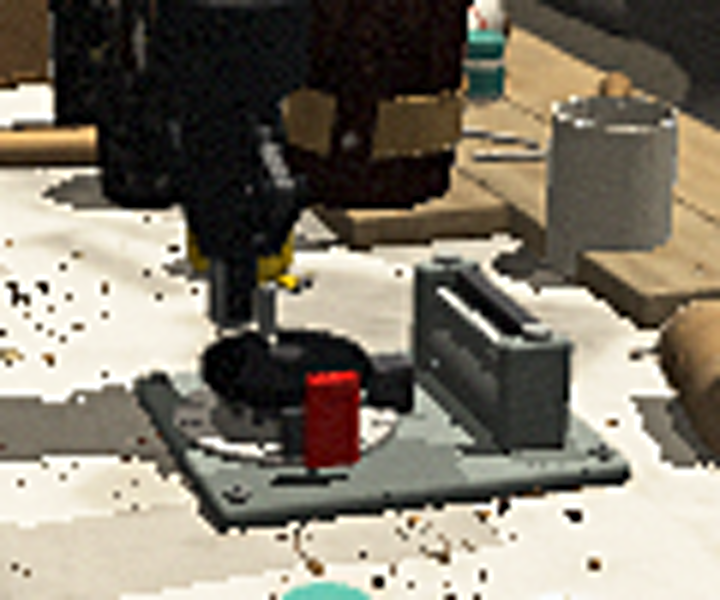

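View pics/w4.png

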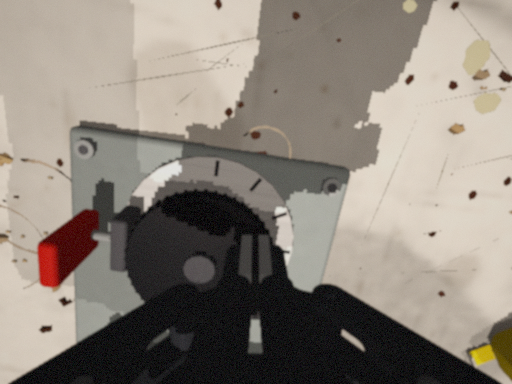

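Click 1 worked: the force peaked at about 6 N and then dropped, and the stud sits ahead of the finger in the side view. Next are clicks 2 and 3.

Run:
```python
from h import *
Z=.0425
for th in range(84,142,3):
    r=go(th,.016,Z,velocity=.02,f_stop=15); rep((th,r))
    if r: break
b=save("side","s5.png")[:,:,::-1]
cv2.imwrite('pics/s5z.png',cv2.resize(b[140:240,230:350],None,fx=6,fy=6,interpolation=cv2.INTER_CUBIC)[:600])
```

```text
(84, False) 18.38 [0.5409 0.0307 0.0425] [-0.6 -1.  -0. ]
(87, False) 18.63 [0.5424 0.0316 0.0425] [ 0.4 -0.7  0.5]
(90, False) 18.88 [0.5436 0.0322 0.0423] [-0.2 -0.5  0.5]
(93, False) 19.13 [0.5439 0.0331 0.0421] [-5.4 -0.2  2.8]
(96, False) 19.38 [0.5455 0.0339 0.042 ] [-5.7  0.2  2.3]
(99, False) 19.63 [0.5485 0.0345 0.0421] [-3.6 -0.4 -0.2]
(102, False) 19.88 [0.5524 0.0349 0.0427] [ 0.3  0.2 -0.3]
(105, False) 20.13 [0.5544 0.0353 0.043 ] [ 0.7 -0.6 -0. ]
(108, False) 20.38 [0.5554 0.0356 0.0427] [ 0.5 -0.1  0.1]
(111, False) 20.63 [0.5568 0.0357 0.0426] [-0.  -0.7  0.4]
(114, False) 20.88 [0.5586 0.0358 0.0425] [-0.3  0.3  0.6]
(117, False) 21.13 [0.5604 0.0358 0.0425] [-0.2  0.   1.4]
(120, False) 21.38 [0.5615 0.036  0.0423] [-1.4  0.1 -0.3]
(123, False) 21.63 [0.5621 0.0366 0.0421] [-5.4  1.1  3.3]
(126, False) 21.88 [0.5636 0.0367 0.0419] [-4.2  2.4  1.7]
(129, False) 22.13 [0.5666 0.0358 0.042 ] [-2.3  1.4 -0.3]
(132, False) 22.38 [0.5706 0.0338 0.0426] [-0.7  0.5 -0.2]
(135, False) 22.63 [0.5727 0.0329 0.0431] [ 0.2 -1.2  1.2]
(138, False) 22.88 [0.5737 0.0327 0.0427] [-0.2  0.1  0.2]
(141, False) 23.13 [0.575  0.0322 0.0426] [ 0.6 -1.  -0.2]
```

View pics/s5z.png

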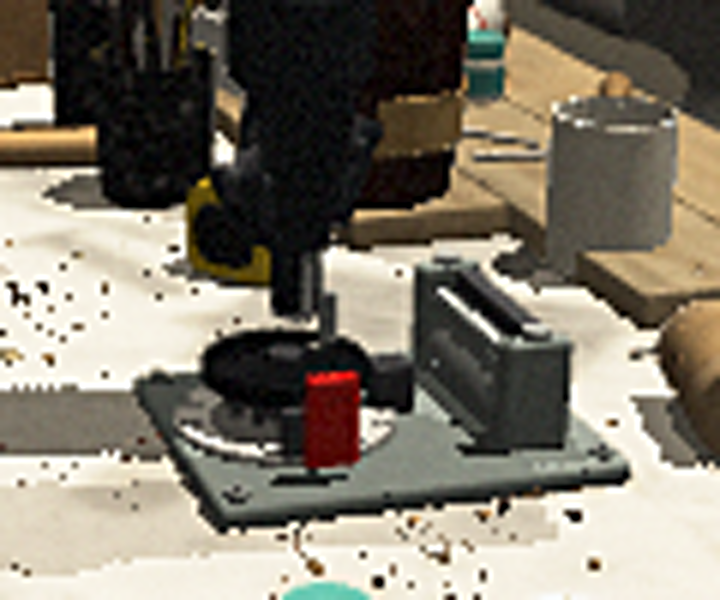

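Three clean click cycles so far. I'll push the fourth, back off, lift and look.

Run:
```python
from h import *
Z=.0425
for th in range(144,172,3):
    r=go(th,.016,Z,velocity=.02,f_stop=15); rep((th,r))
    if r: break
go(168,.030,Z,velocity=.06)
p=robot.current_tool_pos()
robot.line_to([p[0],p[1],.11],velocity=.12)
robot.move_to([0.585,0.03,0.22],[180,0,90]); rep('view')
tp,er=robot.current_tool_pos(),robot.current_eef_rot();print(tp.tolist(),er.tolist())
a=save("wrist","w6.png")[:,:,::-1]
cv2.imwrite('pics/w6z.png',cv2.resize(a[90:255,175:375],None,fx=4,fy=4,interpolation=cv2.INTER_CUBIC)[:600])
b=save("side","s6.png")[:,:,::-1]
cv2.imwrite('pics/s6z.png',cv2.resize(b[140:240,230:350],None,fx=6,fy=6,interpolation=cv2.INTER_CUBIC)[:600])
```

```text
(144, False) 23.43 [0.5766 0.0314 0.0425] [ 0.1 -0.1 -0.4]
(147, False) 23.68 [0.5781 0.0305 0.0425] [ 0.4 -1.  -0. ]
(150, False) 23.93 [0.5791 0.0303 0.0423] [-1.6  0.7  1.7]
(153, False) 24.18 [0.5799 0.0304 0.0422] [-3.4  3.7  2.4]
(156, False) 24.43 [0.581  0.03   0.0421] [-3.7  3.9  3. ]
(159, False) 24.68 [0.5832 0.0277 0.0421] [-3.1  3.6  0.6]
(162, False) 24.93 [0.586  0.0236 0.0425] [0.8 0.5 0.6]
(165, False) 25.18 [0.5875 0.0217 0.0429] [-0.8 -0.3  0.6]
(168, False) 25.43 [0.5881 0.0212 0.0426] [ 0.  -0.3 -0. ]
(171, False) 25.68 [0.589  0.02   0.0425] [ 0.3  0.7 -0.5]
view 27.32 [0.585  0.0299 0.22  ] [0.2 0.  0.2]
[0.584954071917754, 0.029916260226553647, 0.2199905172808342] [-179.99976161703856, -0.010402632043590687, 89.98578734957533]
```

View pics/w6z.png

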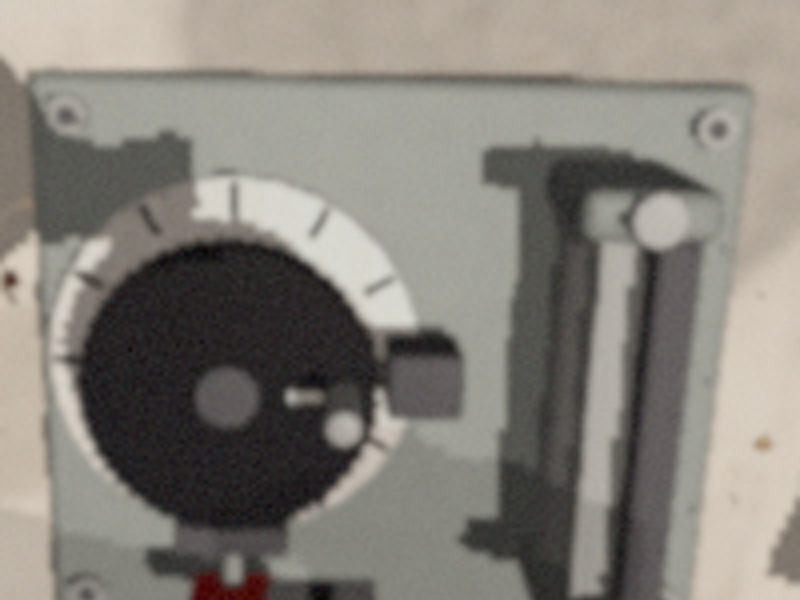

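View pics/s6z.png

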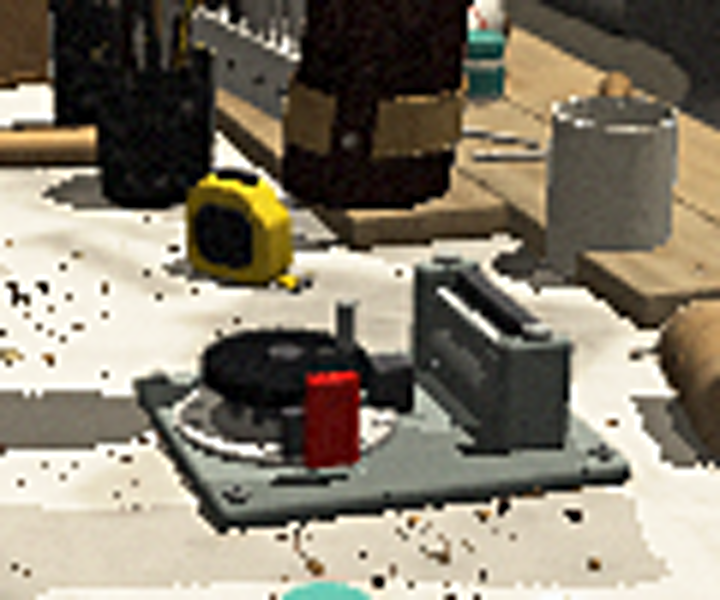

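The dial now stands at 180°: the white line points straight toward +x, with the stud top at zoom pixel (343,430). That is 60° + 120°, and the tab is still out. Now the bolt.

Run:
```python
from h import *
print('stud',wz([.58495,.02992,.21999],[-180,0,89.986],343/4+175-.4,430/4+90-.4,.075))
c,s=np.cos(np.radians(YAW)),np.sin(np.radians(YAW))
P=lambda x,y:C+np.array([c*x-s*y,s*x+c*y])
O=[180,0,90+YAW];Z=.032
robot.move_to([*P(0,-.112),.12],O)
print(robot.line_to([*P(0,-.112),Z],velocity=.08,f_stop=6));rep('down')
print(robot.line_to([*P(0,-.092),Z],velocity=.03,f_stop=8));rep()
for y in (-.088,-.084,-.080,-.077,-.074,-.071,-.069):
    r=robot.line_to([*P(0,y),Z],velocity=.015,f_stop=9);rep((y,r))
    if r: break
b=save("side","s7.png")[:,:,::-1]
cv2.imwrite('pics/s7z.png',cv2.resize(b[140:240,230:350],None,fx=6,fy=6,interpolation=cv2.INTER_CUBIC)[:600])
```

```text
stud [ 5.90945622e-01 -3.60331069e-04  7.50000000e-02]
False
down 29.41 [ 0.5575 -0.1121  0.0326] [-0.9  0.4  0.2]
False
 30.23 [ 0.5573 -0.0921  0.0321] [0.  0.5 0. ]
(-0.088, False) 30.64 [ 0.5575 -0.0878  0.032 ] [0.5 1.2 0.5]
(-0.084, False) 31.06 [ 0.5575 -0.0841  0.032 ] [ 0.3 -2.3 -1.2]
(-0.08, False) 31.48 [ 0.5576 -0.0793  0.032 ] [-0.4 -1.2 -0.6]
(-0.077, False) 31.82 [ 0.5577 -0.0765  0.032 ] [ 0.1 -0.7 -0.2]
(-0.074, False) 32.17 [ 0.5578 -0.0738  0.032 ] [ 0.  -1.5 -0.1]
(-0.071, False) 32.52 [ 0.5577 -0.0737  0.0321] [ 0.2 -5.6 -2.6]
(-0.069, False) 32.81 [ 0.5577 -0.0736  0.0322] [ 0.  -8.1 -3.6]
```

View pics/s7z.png

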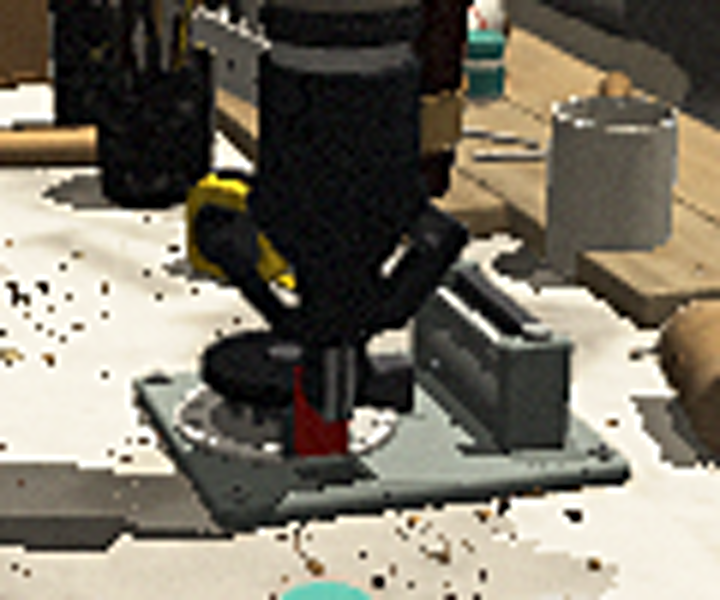

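The bolt hit its hard stop: about 14 mm of travel, then the force rose with no motion. I'll retreat and check.

Run:
```python
from h import *
p=robot.current_tool_pos()
robot.line_to([p[0],p[1]-.03,p[2]],velocity=.05)
robot.line_to([p[0],p[1]-.03,.13],velocity=.12)
robot.move_to([0.585,0.03,0.24],[180,0,90]); rep('view')
tp,er=robot.current_tool_pos(),robot.current_eef_rot()
a=save("wrist","w8.png")[:,:,::-1]
cv2.imwrite('pics/w8z.png',cv2.resize(a[90:255,175:375],None,fx=4,fy=4,interpolation=cv2.INTER_CUBIC)[:600])
b=save("side","s8.png")[:,:,::-1]
cv2.imwrite('pics/s8z.png',cv2.resize(b[140:240,230:350],None,fx=6,fy=6,interpolation=cv2.INTER_CUBIC)[:600])
```

```text
view 35.4 [0.584  0.0282 0.2387] [-0.1 -0.8 -0.9]
```

View pics/w8z.png

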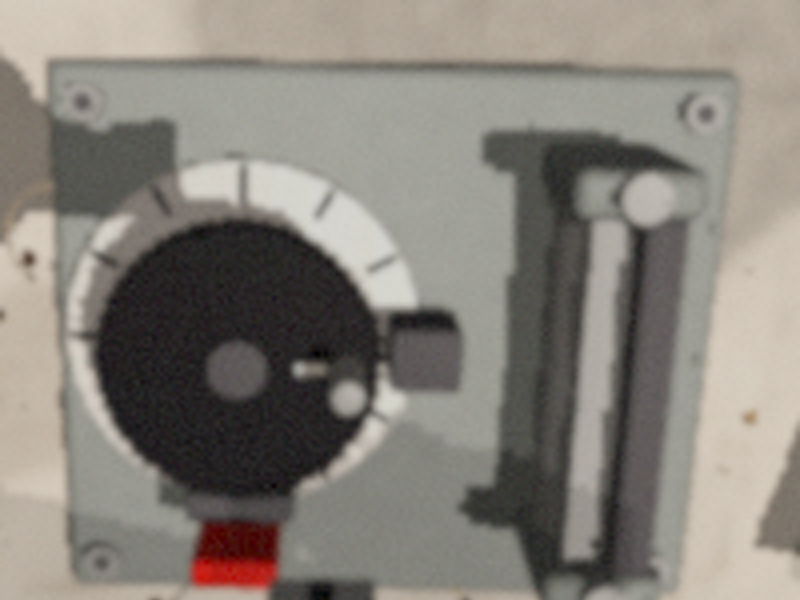

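View pics/s8z.png

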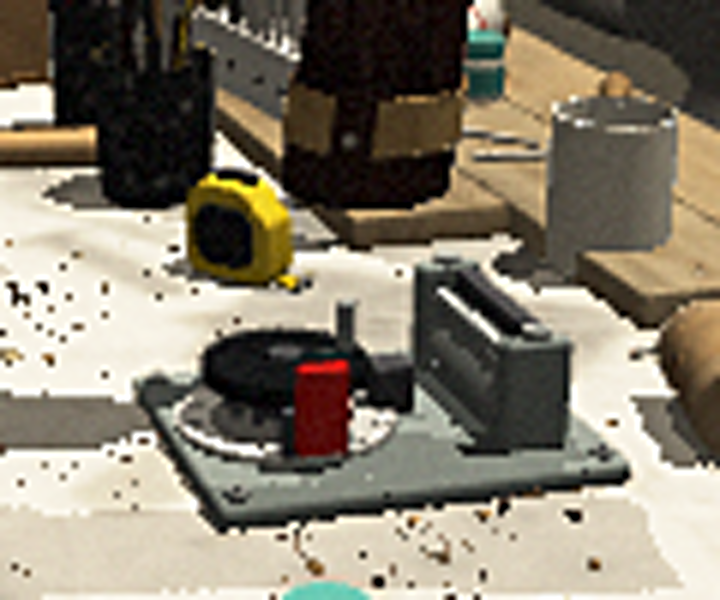

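The red tab is now against the guide block (zoom (235,545) in the wrist view), the stud still points toward +x, and the arm is clear. I'm handing in the job.

Run:
```python
from h import *
workorder.close_job(); print(robot.current_time_s())
```

```text
the job is handed in; nothing more can be done
the job is handed in; nothing more can be done
```

The dial is four clicks clockwise of where it started, the locking bolt is fully in, and I handed the job in at about 35.4 s. The hand-in gives no verdict, so this rests on my own checks.

- **Dial:** I pushed the stud through four separate clicks with the shut fingertips, from 60° to 180°. Each click showed the force rise (about 6 N at most) and then drop. The stud top moved about 55 mm in the pictures, against the required 53.4 to 57.2 mm. The bolt was still out when I checked.
- **Bolt:** I pushed the tab about 14 mm to its hard stop, with at most about 9 N on the tool. After I backed off, the pictures showed it fully in, the stud unmoved and the arm clear of everything.
- **Other things on the bench:** The arm kept clear of the loose things. The tape measure sits in the same place in the side pictures; I did not re-measure the others.

**Tool data disagreement:** The fingertips were not 17 mm ahead of the TCP as stated. My first push passed over the stud without touching it. A gentle touch on the bench put the shut tips about 14 mm behind the TCP, and I used that value from then on.

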